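# Bring the check-valve ball tray to the opened valve block and hold it there

### The arm

A 6-joint arm with a two-finger parallel gripper is mounted at the origin on the work surface. World frame = base frame: x ahead of the robot, y to its left, z up, the work surface at z = 0. Lengths are in m, angles in rad, forces in N, time in s.
With the tool pointing down it reaches from about 0.375 to 0.825 m from the base axis. Payload 5.5 kg.
Tool frame: the origin (TCP) lies at the very end of the fingers, on their centre line; the grasp point (between the pads) lies 19 mm behind it; z points along the fingers, y is the direction in which the jaws open and shut (so a half turn about z gives the same grasp; the last joint's range is limited). The gripper opens to 85 mm and grips with 20 to 120 N. Pads are 22 mm wide; open, the fingers measure 114 mm over their backs; the gripper's body (76 mm by 85 mm) begins 54 mm behind the grasp point. The pads swing forward as they close: fully open they stand 13 mm farther back than shut.
Start: joints at [-1.109, 0.314, -0.047, 1.21, 0, 1.571], TCP at [0.267, -0.537, 0.231] pointing down, gripper open.
Joint ranges: [-2.67, 2.67], [-0.69, 1.73], [-1.03, 1.25], [-2.08, 2.16], [-1.42, 1.45], [-3.14, 3.14]. Speed limits (rad/s): [2.39, 2.39, 3.01, 3.14, 3.14, 3.14].

### API

Orientations are given as a unit quaternion [x, y, z, w].
In Python, from plant import arm gives the robot as it stands.
- The arm moves only by the tool drive_tool, never from a script. Its argument "plan" is a list of rows, each a list of 7 numbers: the finger opening in cm, from 0 to 8.54, then the shift along the world's x, y, z in cm, then the turn, a rotation vector about the world's x, y, z in degrees. A call has 1 to 10 rows; each row is the pose to reach, as a shift and turn from the pose commanded when the call began; what a row does not reach only later rows make up. A row lasts 1/8 s, in which the tool goes at most 62.5 mm and 10.7 degrees, less where a joint would pass 70% of its speed; a pose out of reach is approached as far as the arm can. A call with a gripper value outside its range is refused whole. The fingers move at their own pace and stop on an object; "force" is the grip in N (left out, the last holds). Time passes only in rows, so rows that repeat a pose let the fingers close. It gives the time, the measured TCP pose, the force and the opening at its end, in the units of the state.
- arm.get_obs(): the state, without advancing time (a new reading comes with each control period).
- arm.read_camera(name): name is "scene" or "side" or "wrist"; returns a dict with "pixels" (384x512x3 uint8, red, green, blue), "fx", "fy", "cx", "cy" (pixels), "extrinsics" (4x4, takes a point from camera to world coordinates); the wrist camera has in their place "tool_from_camera" (4x4, takes a point from camera to tool coordinates, whose origin is the TCP and whose axes are the flange's). Camera axes: x right, y up, looking along -z (the intrinsics and any distortion apply to the point x, -y, -z); pixel columns grow to the right and rows downward; lengths in m; the calibration is good to about 2 mm. A picture is of the moment at which its call begins: read the wrist's pose just before it. There is no depth.
- arm.sign_off(): hands the job in, once; it reports no verdict.
The state is a dict: "time_s": time; "qpos": joint angles; "qvel": joint speeds; "effort": joint torques, N m; "tcp_pos": TCP position; "orientation": TCP orientation; "ft_force": force on the tool from outside, world axes, zero at the start; "wrist_torque": the same for the moment, N m; "opening": finger opening in m.
Only numpy, scipy, OpenCV 4.12 (cv2) and the standard library are available. Lean on these libraries where they do the work, as an engineer would, in place of code of your own. Each camera call takes 0.05 s, during which the arm holds its last target.

### The job

Slide the clear cover of the grey parts case all the way open, then take the blue ball tray out by its black centre handle and carry it, near level all the way so that neither the loose ball nor the seat ring leaves its pocket, to the drip pan with the opened valve block. Finish while still holding the tray, level and steady, over the middle of the open part of the pan, its ball end pointing straight at the block and its underside about as high as the block's top, touching neither pan nor block: do not put it down or let go. Leave the cover open and the other things on the bench where they are.

Things in the scene. Friction and masses are not known exactly. Their poses are not given: they have to be found in the camera images.
- case: Grey steel parts case, fixed, 176 (x) x 340 (y) x 76 mm high, walls and floor 5 mm; origin at the centre of its underside. A wall across its middle makes two open-topped compartments, 166 x 162 mm inside: the +y one holds the tray, the -y one brass couplers. Steel guide rails along y top its long walls (to z 76 mm; other walls to 64 mm). Left or right on the bench, yaw within 0.25 rad.
- cover (a joint): Slide of the case's clear flat cover (163 x 167 x 4 mm, top face 69 mm above the bench). 0 = shut over the tray's compartment; grows to 0.166 m (stop, fully open) as it slides along the case's -y over the other compartment. Starts 0 to 40 mm open. Takes about 3 N to slide and stays where it is left.
- cover_tab (a point): Centre of the top of the cover's orange tab, in the middle of the cover, 103 mm above the bench; the tab is 60 mm long along the case's x, 14 mm thick along the slide, and stands 34 mm above the cover's top face. Axes as the case's.
- tray: Blue tray, 140 (x) x 84 (y) x 14 mm thick, loose, 0.2 to 0.3 kg; origin at the centre of its underside, z up. It lies on the compartment's floor (5 mm above the bench), its +x (ball end) roughly along the case's +y. In its middle stands a black handle, 34 mm long (x), 12 mm thick (y), its top 58 mm above the underside, to be gripped across its thickness. Pockets: ball at +x, seat ring at -x.
- ball_pocket (a point): Where the ball's centre rests: on the tray, 44 mm from its centre towards +x, 24 mm above its underside. The pocket is 26 mm wide and 4 mm deep; the ball can roll 3 mm each way in it and climbs out at about 40 degrees of tilt.
- ball_center (a point): Centre of the loose steel check-valve ball, 28.6 mm in diameter, about 0.1 kg, in its pocket (top 39 mm above the tray's underside).
- seat_pocket (a point): Floor of the seat ring's pocket, on the tray, 44 mm from its centre towards -x, 10 mm above its underside; 38 mm wide, 4 mm deep.
- seat: Loose brass valve seat ring, 36 mm outside, 18 mm inside, 12 mm high, 70 g, lying in its pocket on the tray; origin at the centre of its underside.
- station: Black drip pan, fixed, 300 (x) x 220 (y) x 35 mm high, walls and floor 4 mm; origin at the centre of its underside. In it is fixed an aluminium valve block, 75 (x) x 110 (y) mm, centre 85 mm from the pan's along +x, top 79 mm above the bench (screws 85), brass side ports to 87 mm either side at height 45. On the other side of the bench from the case; +x points away from the robot, within 0.3 rad.
- hold_spot (a point): Centre of the open part of the pan's floor, 55 mm from the pan's centre towards -x, 4 mm above the bench: the tray's centre is to be held straight above it. Its x axis points to the block, whose near face is 102 mm away.
- valve_bore (a point): Mouth of the block's open 32 mm bore, in the middle of its top, 79 mm above the bench.
- plug: Bystander: loose brass and steel hex plug, 27 mm wide, 28 mm high, standing in the pan near its robot-side left corner (lower than the pan's rim).
- spanner: Bystander: steel spanner 200 mm long, lying at the far edge of the bench.
- oil: Bystander: yellow plastic bottle, 68 mm in diameter, 170 mm high, standing at the right side.
- gauge: Bystander: loose pressure gauge, 64 mm in diameter, 26 mm high, lying face up at the far edge, right of the middle.
- filter: Bystander: white and blue filter cartridge, 76 mm in diameter, 120 mm high, standing far left.
- driver: Bystander: screwdriver 210 mm long, lying at the left side.

How it is judged:
By the outcome, as a careful person would: the job done as asked, in the order asked, and still so for the second after the job is handed in, while the arm keeps its last pose, push and grip.
It also fails if it takes over 62 s, if anything falls off the work surface, if the arm or the gripper's body presses on something with over 40 N, if the wrist force passes 120 N, or if a joint passes its speed limit or range.

## Working session

There is one attempt and no reset: what is moved stays moved. The work goes in short steps, Python scripts to look and compute and a tool call to move; the robot and the scene stay as the last step left them, time stands still between calls to the robot, and variables do not carry over. Pictures are saved under pics/ and viewed, and the job is handed in when it is done.

Besides the shell and the picture viewer there is one more tool, called after "Request:" in YAML: its name, and indented under it one key for each argument. drive_tool: Moves the arm, as the interface text tells. Its arguments: {"type":"object","properties":{"plan":{"type":"array","items":{"type":"array","items":{"type":"number"}}},"force":{"type":"number"}},"required":["plan"]}

```bash
ls; mkdir -p pics
python3 - <<'E'
from plant import arm
import cv2,numpy as np
o=arm.get_obs();print({k:np.round(v,3).tolist() for k,v in o.items()})
for n in("scene","side","wrist"):
    c=arm.read_camera(n);cv2.imwrite(f"pics/{n}0.png",c["pixels"][:,:,::-1])
    print(n,{k:(np.round(v,3).tolist()) for k,v in c.items() if k!="pixels"})
E
```

```text
pics
{'time_s': 0.0, 'qpos': [-1.109, 0.314, -0.048, 1.21, 0.0, 1.571], 'qvel': [0.0, -0.001, -0.002, 0.001, -0.0, -0.001], 'effort': [0.001, -53.959, 33.975, 0.019, -0.0, -0.0], 'tcp_pos': [0.267, -0.537, 0.23], 'orientation': [0.973, 0.229, -0.0, -0.001], 'ft_force': [0.213, 1.072, -0.17], 'wrist_torque': [0.061, -0.009, 0.008], 'opening': 0.085}
scene {'fx': 370.45, 'fy': 370.45, 'cx': 253.724, 'cy': 187.404, 'extrinsics': [[-0.403, -0.549, 0.732, 1.427], [0.915, -0.26, 0.309, 0.377], [0.02, 0.794, 0.607, 0.821], [0.0, 0.0, 0.0, 1.0]]}
side {'fx': 492.409, 'fy': 492.409, 'cx': 257.397, 'cy': 194.312, 'extrinsics': [[-0.969, 0.162, -0.184, 0.249], [-0.245, -0.646, 0.722, 1.278], [-0.002, 0.746, 0.666, 1.253], [0.0, 0.0, 0.0, 1.0]]}
wrist {'fx': 307.243, 'fy': 307.243, 'cx': 257.733, 'cy': 192.937, 'tool_from_camera': [[-0.001, 0.957, 0.291, 0.076], [1.0, 0.001, -0.001, 0.0], [-0.001, 0.291, -0.957, -0.143], [0.0, 0.0, 0.0, 1.0]]}
```

View pics/scene0.png

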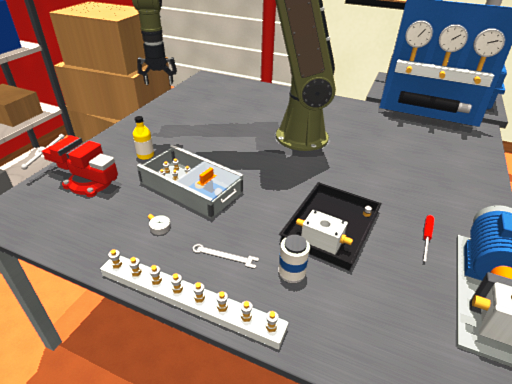

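View pics/side0.png

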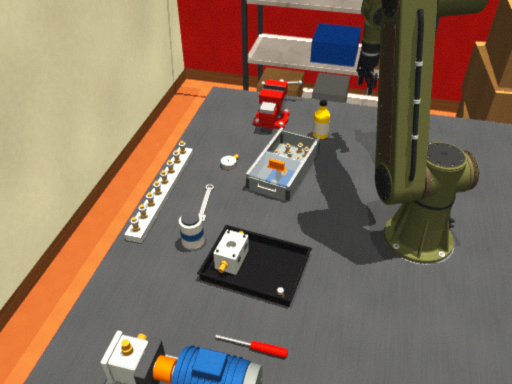

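View pics/wrist0.png

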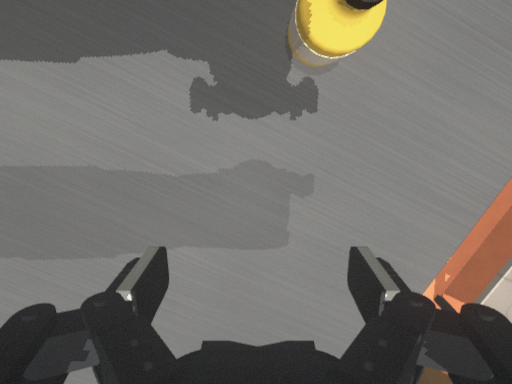

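The scene view shows the case at about (190,180), with the orange tab at (207,177), and the pan at about (330,225) with the block at (325,230). The bottle is at (143,138). In the side view the case is at (283,163), the tab at (277,164) and the pan at (255,265). I'll zoom in to measure.

```bash
cat > h.py <<'E'
import numpy as np,cv2
from scipy.spatial.transform import Rotation as R
from plant import arm
def cam(n):
    o=arm.get_obs(); c=arm.read_camera(n)
    if n=="wrist":
        T=np.eye(4);T[:3,:3]=R.from_quat(o["orientation"]).as_matrix();T[:3,3]=o["tcp_pos"]
        c["extrinsics"]=T@np.array(c["tool_from_camera"])
    c["extrinsics"]=np.array(c["extrinsics"]);return c
def ray(c,u,v):
    d=np.array([(u-c["cx"])/c["fx"],-(v-c["cy"])/c["fy"],-1.]);E=c["extrinsics"]
    return E[:3,3],E[:3,:3]@d
def onz(c,u,v,z):
    p,d=ray(c,u,v);return p+d*(z-p[2])/d[2]
def proj(c,P):
    E=c["extrinsics"];q=E[:3,:3].T@(np.array(P)-E[:3,3])
    return c["cx"]+c["fx"]*q[0]/-q[2],c["cy"]-c["fy"]*q[1]/-q[2]
def crop(c,x0,y0,x1,y1,name,k=5):
    im=cv2.resize(c["pixels"][y0:y1,x0:x1,::-1],None,fx=k,fy=k,interpolation=cv2.INTER_CUBIC);cv2.imwrite("pics/"+name,im)
E
python3 - <<'E'
from h import *
s=cam("scene");d=cam("side")
crop(s,130,140,250,215,"sc_case.png",6);crop(s,270,175,390,275,"sc_pan.png",6)
crop(d,235,120,330,205,"sd_case.png",7);crop(d,190,215,320,310,"sd_pan.png",6)
for n,c in(("sc",s),("sd",d)):
    h=cv2.cvtColor(c["pixels"],cv2.COLOR_RGB2HSV)
    m=cv2.inRange(h,(8,170,150),(20,255,255))
    k,l,st,ce=cv2.connectedComponentsWithStats(m)
    for i in range(1,k):
        if st[i,4]>20: print(n,st[i],ce[i].round(1))
E
```

```text
sc [411  48   6  13  39] [413.2  53.9]
sc [443  52   7  14  42] [446.1  58.8]
sc [478  57   8  14  44] [481.2  63.6]
sc [440  72   5   6  23] [441.8  74.8]
sc [474  78   6   6  24] [476.7  80.3]
sc [200 169  14  17 128] [206.2 177.1]
sc [509 169   3  13  26] [510.2 174.7]
sc [340 238  13   6  25] [346.1 240.9]
sc [491 266  14  10  70] [497.1 270.3]
sc [  0 286  12  10  49] [  4.9 290.4]
sc [   24   288   274    96 13121] [135.5 351.2]
sc [474 295  16  15  50] [480.1 304.5]
sc [  0 321  15  20  96] [  4.3 329.7]
sc [ 16 337  25  20 186] [ 26.8 346.4]
sc [ 13 338   8   8  24] [ 16.5 341.3]
sc [  0 349   7   9  27] [  2.5 353.5]
sc [  0 360  14  24 151] [  4.7 373.2]
sc [ 20 364  15  15  69] [ 27.2 371.7]
sd [    0    79   243   305 13088] [ 93.7 237.4]
sd [248  86   9   5  32] [252.1  88.2]
sd [430 109  27   8 117] [442.8 112.4]
sd [268 159  18  13 138] [276.4 164.9]
sd [122 343  10  10  35] [126.3 348.3]
sd [153 355  23  27 344] [163.4 368.3]
```

```bash
echo
```

```text
(no output)
```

View pics/sc_case.png

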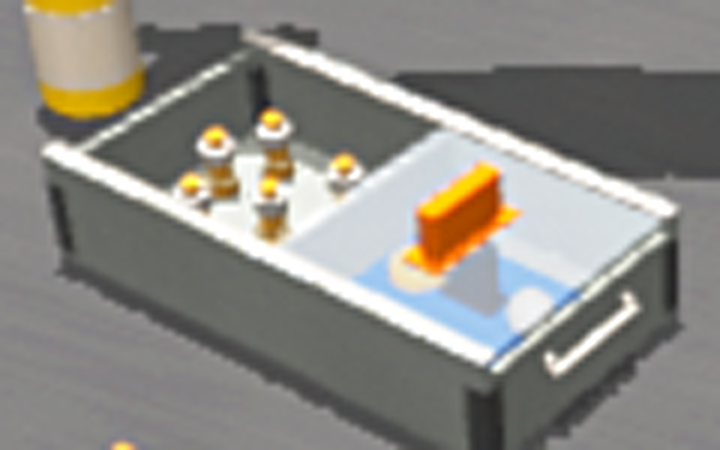

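View pics/sd_case.png

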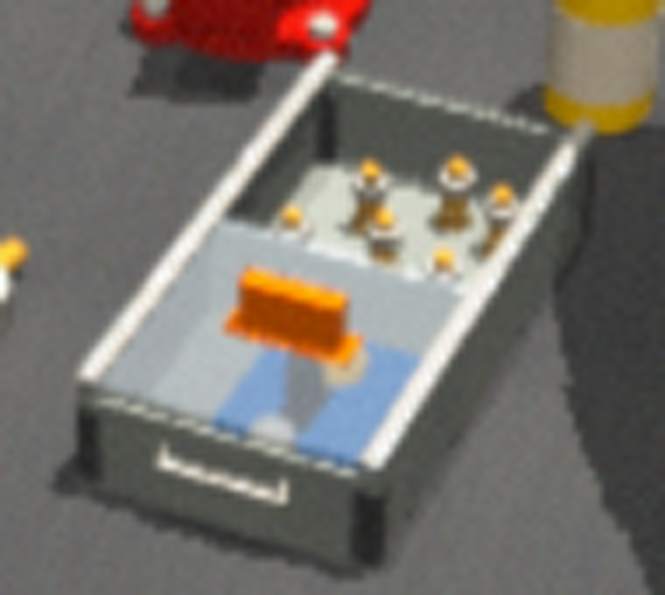

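View pics/sc_pan.png

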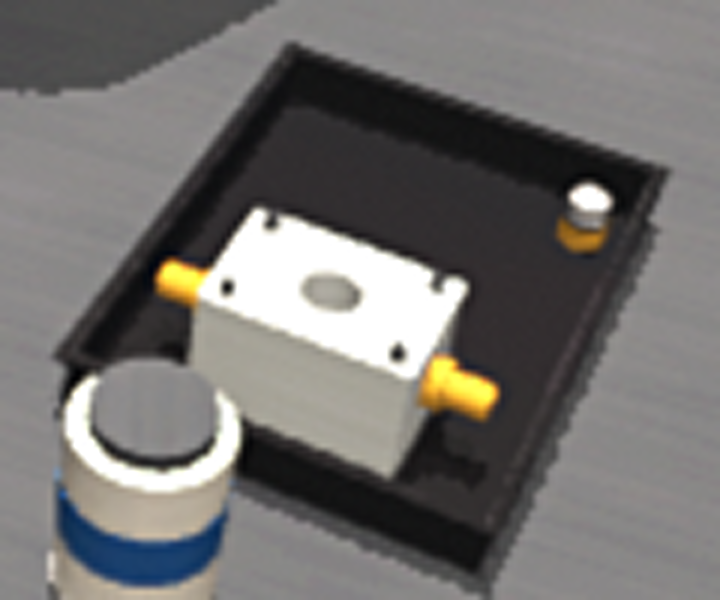

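View pics/sd_pan.png

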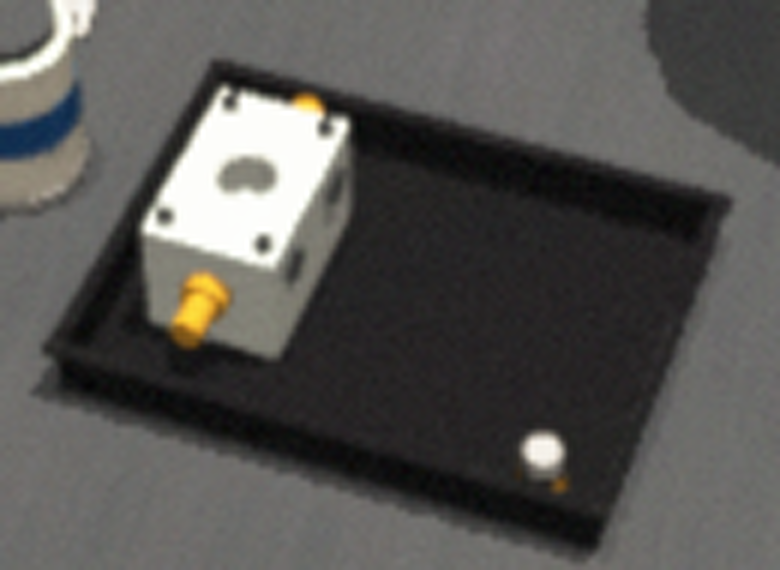

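Run:
```python
from h import *
s=cam("scene");d=cam("side")
def tri(a,b):
    p,u=ray(s,*a);q,v=ray(d,*b)
    t=np.linalg.lstsq(np.c_[u,-v],q-p,rcond=None)[0]
    A=p+u*t[0];B=q+v*t[1];return (A+B)/2,np.linalg.norm(A-B)
S=lambda x,y:(130+(x+.5)/6-.5,140+(y+.5)/6-.5)
D=lambda x,y:(235+(x+.5)/7-.5,120+(y+.5)/7-.5)
print("case px,ppx,nx.. order ++,-+,+-,-- (x,y)")
for a,b in(((490,360),(83,375)),((675,208),(375,465)),((45,150),(325,57)),((248,35),(588,128))):
    a=S(*a);b=D(*b);P,e=tri(a,b);print(P.round(4),round(e,4),onz(s,*a,.076).round(4)[:2],onz(d,*b,.076).round(4)[:2])
S=lambda x,y:(270+(x+.5)/6-.5,175+(y+.5)/6-.5)
D=lambda x,y:(190+(x+.5)/6-.5,215+(y+.5)/6-.5)
print("pan nearright,nearleft,farleft,farright")
for a,b in(((290,43),(732,203)),((668,168),(600,545)),((490,590),(45,350)),((55,355),(215,62))):
    a=S(*a);b=D(*b);P,e=tri(a,b);print(P.round(4),round(e,4),onz(s,*a,.035).round(4)[:2],onz(d,*b,.035).round(4)[:2])
P,e=tri(S(332,292),D(248,177));print("bore",P.round(4),e,onz(s,*S(332,292),.079).round(4)[:2],onz(d,*D(248,177),.079).round(4)[:2])
# tab top corners, scene crop
S=lambda x,y:(130+(x+.5)/6-.5,140+(y+.5)/6-.5)
D=lambda x,y:(235+(x+.5)/7-.5,120+(y+.5)/7-.5)
print("tab top: scene corners; side corners")
for a in((418,210),(440,222),(500,172),(482,163)):print(onz(s,*S(*a),.103).round(4)[:2])
print()
for b in((242,268),(238,290),(345,310),(350,292)):print(onz(d,*D(*b),.103).round(4)[:2])
```

```text
case px,ppx,nx.. order ++,-+,+-,-- (x,y)
[ 0.6435 -0.1008  0.0765] 0.0046 [ 0.6453 -0.0985] [ 0.6436 -0.1047]
[ 0.4766 -0.0705  0.075 ] 0.0011 [ 0.4784 -0.0694] [ 0.4763 -0.0702]
[ 0.5816 -0.4355  0.0734] 0.0008 [ 0.585  -0.4321] [ 0.5809 -0.4324]
[ 0.4161 -0.4037  0.0715] 0.0006 [ 0.4226 -0.3986] [ 0.4155 -0.3978]
pan nearright,nearleft,farleft,farright
[0.3463 0.1702 0.0313] 0.0002 [0.3515 0.1713] [0.346  0.1735]
[0.3706 0.4006 0.0272] 0.0117 [0.3748 0.396 ] [0.3718 0.4127]
[0.689  0.3599 0.0151] 0.0208 [0.7158 0.3682] [0.6787 0.3634]
[0.6551 0.1361 0.0321] 0.0005 [0.6582 0.1372] [0.6541 0.1385]
bore [0.5982 0.2571 0.076 ] 0.002550145826634272 [0.6028 0.2586] [0.5971 0.2581]
tab top: scene corners; side corners
[ 0.5756 -0.181 ]
[ 0.5803 -0.1643]
[ 0.5235 -0.158 ]
[ 0.5199 -0.1716]

[ 0.5744 -0.183 ]
[ 0.5721 -0.1635]
[ 0.5123 -0.1605]
[ 0.5129 -0.1765]
```

Request:
drive_tool:
  plan:
    - [8.5,2,3,1,0,0,-4]
    - [8.5,5,7,1,0,0,-8]
    - [8.5,9,12,1,0,0,-13]
    - [8.5,13,17,1,0,0,-18]
    - [8.5,17,22,1,0,0,-23]
    - [8.5,21,27,1,0,0,-28]
    - [8.5,24,31,1,0,0,-32]
    - [8.5,26,34.5,1,0,0,-35]
    - [8.5,27.5,36,1,0,0,-37]
    - [8.5,27.5,36,1,0,0,-37]

```text
time_s: 1.6
tcp_pos: [0.5431, -0.1759, 0.2411]
orientation: [0.996, -0.09, 0.0, -0.0]
ft_force: [-0.8, -0.7, 1.2]
opening: 0.0849
```

Run:
```python
from h import *
o=arm.get_obs();print(o["time_s"],o["qpos"].round(3) if hasattr(o["qpos"],'round') else o["qpos"],o["tcp_pos"],o["orientation"])
c=cam("wrist");cv2.imwrite("pics/w1.png",c["pixels"][:,:,::-1])
```

```text
1.6 [-0.313  0.255 -0.103  1.213  0.     3.009] [ 0.54310851 -0.17594978  0.24114522] [ 9.95899279e-01 -9.04689248e-02  1.76634892e-06 -1.11986007e-05]
```

View pics/w1.png

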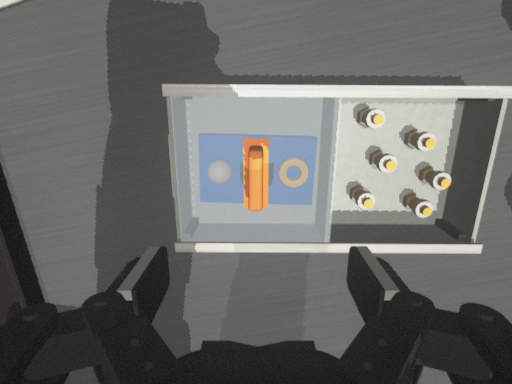

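The wrist view shows the tab upright at about (257,180), the cover nearly shut, the ball at (219,172), the ring at (293,172) and the rails nearly horizontal at rows 90 and 246. I'll zoom in and measure.

Run:
```python
from h import *
c=cam("wrist");crop(c,160,80,340,255,"w1z.png",4)
for u,v,z,n in((256,158,.103,'tabtop far'),(256,211,.103,'tabtop near'),(164,90,.076,'rail+x +y end'),(176,247,.076,'rail -x +y end'),(509,92,.076,'r+x -y'),(481,247,.076,'r-x -y'),(219,172,.029,'ball'),(293,172,.02,'ring')):
    print(n,onz(c,u,v,z).round(4)[:2])
h=cv2.cvtColor(c["pixels"],cv2.COLOR_RGB2HSV);m=cv2.inRange(h,(105,100,60),(118,255,255))
k,l,st,ce=cv2.connectedComponentsWithStats(m)
for i in range(1,k):
    if st[i,4]>200:print(st[i],ce[i])
```

```text
tabtop far [ 0.5663 -0.1791]
tabtop near [ 0.515  -0.1695]
rail+x +y end [ 0.6415 -0.104 ]
rail -x +y end [ 0.4797 -0.0727]
r+x -y [ 0.58   -0.4269]
r-x -y [ 0.4181 -0.405 ]
ball [ 0.5444 -0.1302]
ring [ 0.5263 -0.2169]
```

View pics/w1z.png

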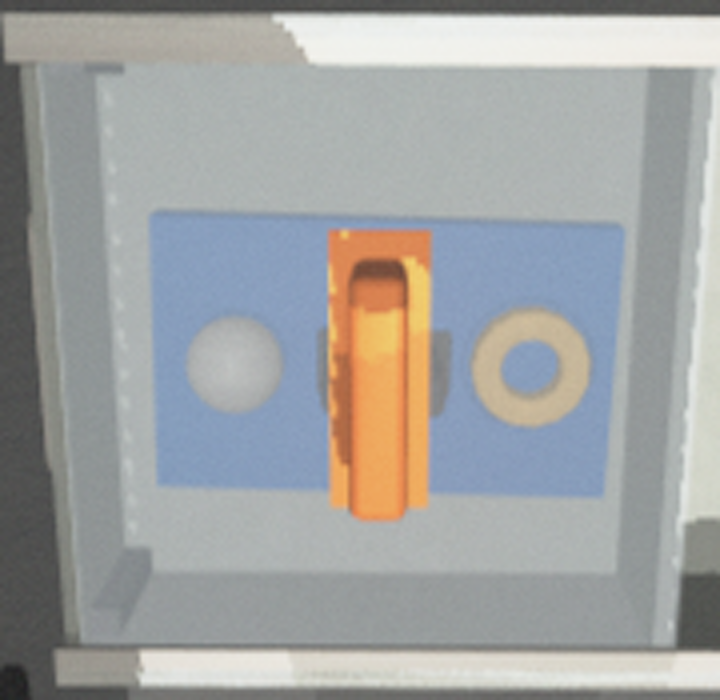

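Request:
drive_tool:
  plan:
    - [8.5,0.1,0.1,-4,0,0,0]
    - [8.5,0.2,0.3,-9,0,0,0]
    - [8.5,0.2,0.3,-13,0,0,0]
    - [8.5,0.2,0.3,-15.5,0,0,0]
    - [8.5,0.2,0.3,-16.2,0,0,0]
    - [0,0.2,0.3,-16.2,0,0,0]
    - [0,0.2,0.3,-16.2,0,0,0]
    - [0,0.2,0.3,-16.2,0,0,0]
    - [0,0.2,0.3,-16.2,0,0,0]
    - [0,0.2,0.3,-16.2,0,0,0]
  force: 40

```text
time_s: 2.95
tcp_pos: [0.5449, -0.1742, 0.0802]
orientation: [0.996, -0.092, 0.001, 0.0]
ft_force: [-0.7, 1.0, 5.6]
opening: 0.0132
```

Request:
drive_tool:
  plan:
    - [0,-0.2,-1,0,0,0,0]
    - [0,-0.55,-3,0,0,0,0]
    - [0,-0.95,-5,0,0,0,0]
    - [0,-1.3,-7,0,0,0,0]
    - [0,-1.7,-9,0,0,0,0]
    - [0,-2.1,-11,0,0,0,0]
    - [0,-2.45,-13,0,0,0,0]
    - [0,-2.85,-15,0,0,0,0]
    - [0,-3.0,-16,0,0,0,0]
    - [0,-3.0,-16,0,0,0,0]

```text
time_s: 4.2
tcp_pos: [0.5147, -0.3336, 0.0802]
orientation: [0.996, -0.092, 0.001, -0.001]
ft_force: [-0.6, 5.0, 7.2]
opening: 0.0131
```

Request:
drive_tool:
  plan:
    - [0,-0.05,-0.3,0,0,0,0]
    - [0,-0.1,-0.5,0,0,0,0]
    - [0,-0.15,-0.7,0,0,0,0]
    - [0,-0.15,-0.7,0,0,0,0]

```text
time_s: 4.7
tcp_pos: [0.5147, -0.3337, 0.0802]
orientation: [0.996, -0.09, 0.002, -0.007]
ft_force: [2.7, 24.5, 14.1]
opening: 0.0135
```

Request:
drive_tool:
  plan:
    - [0,0.1,0.6,0,0,0,0]
    - [8.5,0.1,0.6,0,0,0,0]
    - [8.5,0.1,0.6,0,0,0,0]
    - [8.5,0.1,0.6,0,0,0,0]
    - [8.5,0.1,0.6,0,0,0,0]
    - [8.5,0.1,0.6,3,0,0,0]
    - [8.5,0.1,0.6,8,0,0,0]
    - [8.5,0.3,2,13,0,0,0]
    - [8.5,1,5,16,0,0,8]
    - [8.5,1.5,8,16,0,0,16]

```text
time_s: 5.95
tcp_pos: [0.5296, -0.2616, 0.2426]
orientation: [0.999, 0.049, 0.003, 0.001]
ft_force: [0.2, 0.0, 0.3]
opening: 0.0854
```

Request:
drive_tool:
  plan:
    - [8.5,0.2,2,1,0,0,10]
    - [8.5,0.3,4,2,0,0,20]
    - [8.5,0.4,6,3,0,0,30]
    - [8.5,0.5,8,4,0,0,40]
    - [8.5,0.5,8.5,4,0,0,50]
    - [8.5,0.5,8.5,4,0,0,60]
    - [8.5,0.5,8.5,4,0,0,70]
    - [8.5,0.5,8.5,4,0,0,80]
    - [8.5,0.5,8.5,4,0,0,90]
    - [8.5,0.5,8.5,4,0,0,100]

```text
time_s: 7.2
tcp_pos: [0.5327, -0.1763, 0.2792]
orientation: [0.603, 0.797, -0.0, -0.0]
ft_force: [-0.1, 0.6, 0.7]
opening: 0.0848
```

Request:
drive_tool:
  plan:
    - [8.5,0,0,0,0,0,10]
    - [8.5,0,0,0,0,0,20]
    - [8.5,0,0,0,0,0,30]
    - [8.5,0,0,0,0,0,40]
    - [8.5,0,0,0,0,0,50]
    - [8.5,0,0,0,0,0,60]
    - [8.5,0,0,0,0,0,70]
    - [8.5,0,0,0,0,0,80]
    - [8.5,0,0,0,0,0,90]
    - [8.5,0,0,0,0,0,100]

```text
time_s: 8.45
tcp_pos: [0.5328, -0.1764, 0.2793]
orientation: [-0.223, 0.975, -0.0, -0.0]
ft_force: [-0.0, 0.0, -0.6]
opening: 0.0851
```

Request:
drive_tool:
  plan:
    - [8.5,0,0,0,0,0,10]
    - [8.5,0,0,0,0,0,20]
    - [8.5,0,0,0,0,0,30]
    - [8.5,0,0,0,0,0,40]
    - [8.5,0,0,0,0,0,50]
    - [8.5,0,0,0,0,0,52]
    - [8.5,0,0,0,0,0,52]

```text
time_s: 9.32
tcp_pos: [0.5328, -0.1762, 0.2793]
orientation: [-0.625, 0.781, 0.0, -0.0]
ft_force: [-0.4, 0.1, 0.5]
opening: 0.0851
```

Run:
```python
from h import *
o=arm.get_obs();print(o["time_s"],np.round(o["qpos"],3),np.round(o["tcp_pos"],4),np.round(o["orientation"],4))
c=cam("wrist");cv2.imwrite("pics/w2.png",cv2.resize(c["pixels"][:,:,::-1],(768,576)))
```

```text
9.325 [-0.319  0.226 -0.054  1.291  0.    -1.669] [ 0.5328 -0.1762  0.2793] [-0.6247  0.7809  0.     -0.    ]
```

View pics/w2.png

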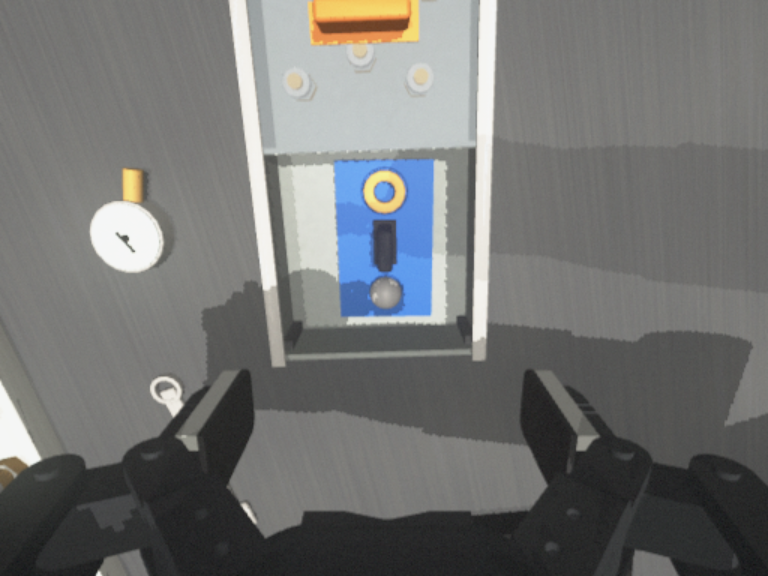

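The cover is fully back. In the 768-wide view the tray runs from about (335,160) to (433,317), with the handle at (385,246), the ball at (386,293) and the ring at (384,191).

Run:
```python
from h import *
c=cam("wrist");crop(c,215,98,300,220,"w2z.png",4.7)
h=cv2.cvtColor(c["pixels"],cv2.COLOR_RGB2HSV);m=cv2.inRange(h,(100,130,60),(122,255,255))
m[:100]=0;m[225:]=0
m=cv2.morphologyEx(m,cv2.MORPH_CLOSE,np.ones((9,9)));
k,l,st,ce=cv2.connectedComponentsWithStats(m);i=1+np.argmax(st[1:,4]);print(st[i])
ct=max(cv2.findContours((l==i).astype(np.uint8),0,2)[0],key=cv2.contourArea)
W=np.array([onz(c,*p[0],.019)[:2] for p in ct]).astype(np.float32)*1000
r=cv2.minAreaRect(W);print("tray rect mm",r)
k=1.5;f=lambda x,y:((x+.5)/k-.5,(y+.5)/k-.5)
for n,x,y,z in(("ball",386,293,.029),("ring top",384,191,.027),("handle top near",386,270,.063),("handle top far",385,234,.063)):
    print(n,onz(c,*f(x,y),z).round(4)[:2])
print(cv2.boxPoints(r))
```

```text
[ 224  107   65  104 5489]
tray rect mm ((537.1701049804688, -172.77020263671875), (138.59158325195312, 83.15689086914062), 77.82769012451172)
ball [ 0.5459 -0.1289]
ring top [ 0.5278 -0.2164]
handle top near [ 0.5392 -0.1581]
handle top far [ 0.5335 -0.1868]
[[ 481.91525  -231.74115 ]
 [ 563.2026   -249.275   ]
 [ 592.4249   -113.799255]
 [ 511.13763   -96.26541 ]]
```

View pics/w2z.png

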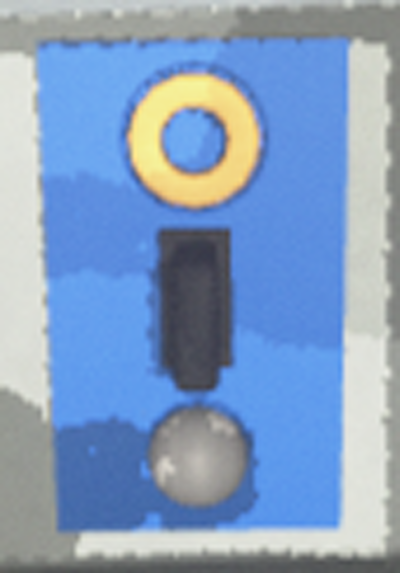

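Request:
drive_tool:
  plan:
    - [8.5,0.2,0.2,-4,0,0,0.5]
    - [8.5,0.4,0.3,-9,0,0,0.5]
    - [8.5,0.4,0.3,-14,0,0,0.5]
    - [8.5,0.4,0.3,-18,0,0,0.5]
    - [8.5,0.4,0.3,-21,0,0,0.5]
    - [8.5,0.4,0.3,-23.5,0,0,0.5]
    - [8.5,0.4,0.3,-24.8,0,0,0.5]
    - [8.5,0.4,0.3,-25,0,0,0.5]
    - [8.5,0.4,0.3,-25,0,0,0.5]

```text
time_s: 10.55
tcp_pos: [0.5375, -0.1733, 0.0301]
orientation: [-0.629, 0.777, -0.0, 0.0]
ft_force: [0.7, -0.1, -0.3]
opening: 0.085
```

Run:
```python
from h import *
c=cam("wrist");cv2.imwrite("pics/w3.png",cv2.resize(c["pixels"][:,:,::-1],(768,576)))
```

```text
(no output)
```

View pics/w3.png

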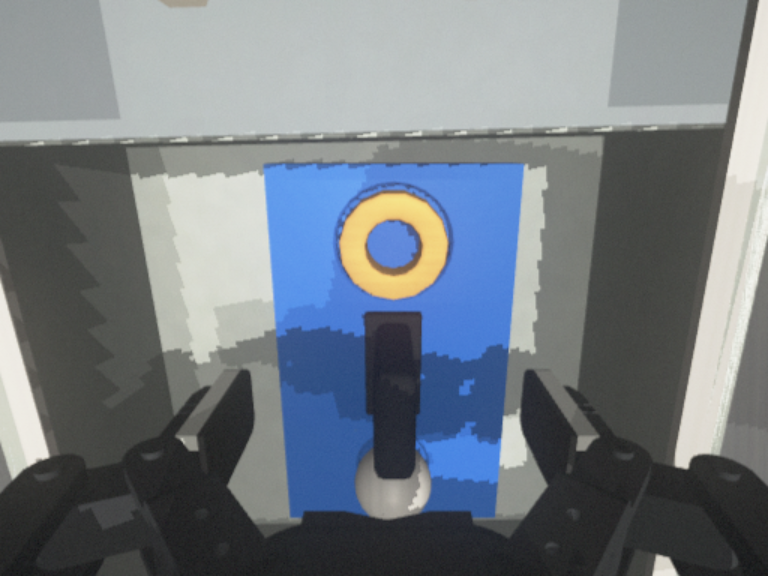

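The handle top is at column 394, against 387 for the jaw centre, so it sits about 2 mm toward tool +y. I'll shift by that and close.

Request:
drive_tool:
  plan:
    - [8.5,-0.15,0,0,0,0,0]
    - [4,-0.15,0,0,0,0,0]
    - [2,-0.15,0,0,0,0,0]
    - [0,-0.15,0,0,0,0,0]
    - [0,-0.15,0,0,0,0,0]
    - [0,-0.15,0,0,0,0,0]
    - [0,-0.15,0,0,0,0,0]
    - [0,-0.15,0,0,0,0,0]
    - [0,-0.15,0,0,0,0,0]
  force: 60

```text
time_s: 11.72
tcp_pos: [0.5355, -0.1732, 0.0294]
orientation: [-0.629, 0.777, -0.0, 0.0]
ft_force: [1.0, 1.0, 1.1]
opening: 0.0109
```

Run:
```python
from h import *
c=cam("wrist");cv2.imwrite("pics/w4.png",cv2.resize(c["pixels"][:,:,::-1],(768,576)))
```

```text
(no output)
```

View pics/w4.png

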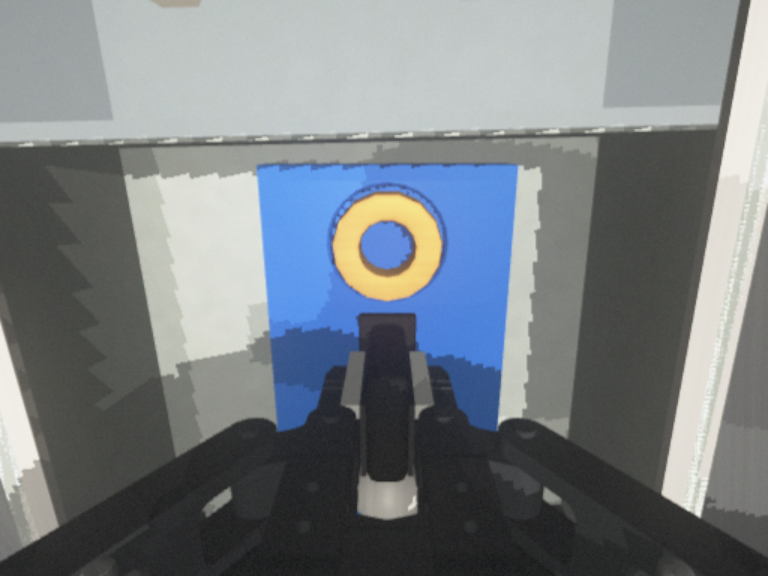

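Request:
drive_tool:
  plan:
    - [0,0,0,0.4,0,0,0]
    - [0,0,0,1.2,0,0,0]
    - [0,0,0,2.4,0,0,0]
    - [0,0,0,4,0,0,0]
    - [0,0,0,6,0,0,0]
    - [0,0,0,8,0,0,0]
    - [0,0,0,10,0,0,0]
    - [0,0,0,12,0,0,0]
    - [0,0,0,13.5,0,0,0]
    - [0,0,0,14,0,0,0]

```text
time_s: 13.02
tcp_pos: [0.536, -0.1734, 0.1709]
orientation: [-0.629, 0.777, -0.001, 0.001]
ft_force: [0.5, 0.4, -3.4]
opening: 0.0111
```

Run:
```python
from h import *
o=arm.get_obs();print(o["time_s"],np.round(o["qpos"],3),np.round(o["wrist_torque"],2),np.round(o["ft_force"],2))
c=cam("wrist");cv2.imwrite("pics/w5.png",cv2.resize(c["pixels"][:,:,::-1],(768,576)))
c=cam("side");crop(c,200,60,360,190,"sd5.png",4.5)
```

```text
13.025 [-0.313  0.274 -0.24   1.054  0.    -1.673] [-0.02  0.02 -0.  ] [ 0.47  0.36 -3.36]
```

View pics/w5.png

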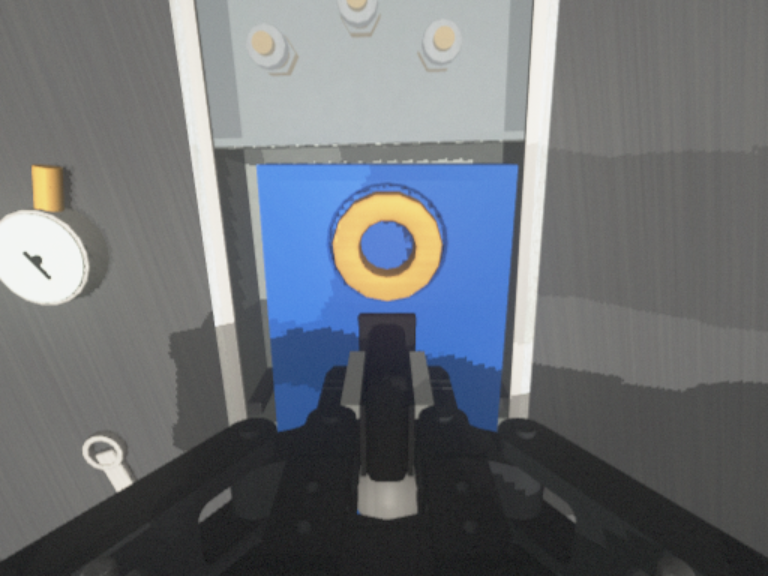

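View pics/sd5.png

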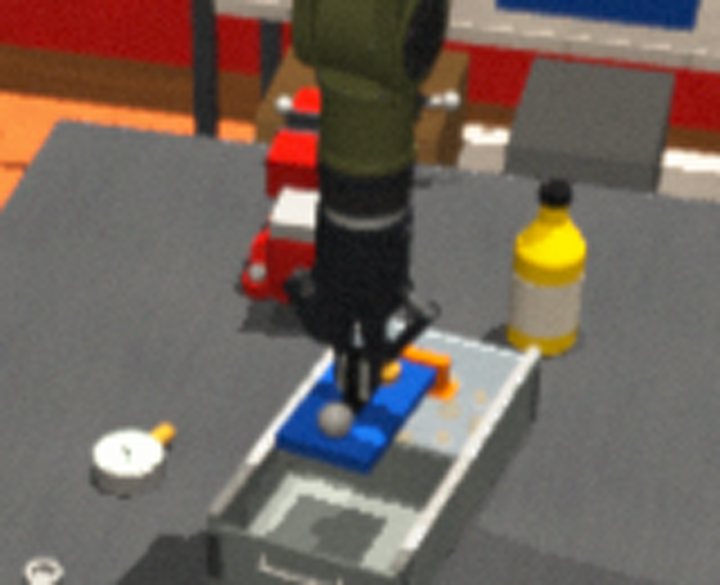

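The tray is lifted level and hasn't moved in the grip. The ring is in its pocket, and the side crop shows the ball in its pocket at about (335,420). Next I'll refine the pan pose from the corners of the block's top.

Run:
```python
from h import *
s=cam("scene");d=cam("side")
def quad(c,x0,y0,x1,y1,n):
    im=c["pixels"][y0:y1,x0:x1];b=cv2.cvtColor(im,cv2.COLOR_RGB2HSV)
    m=cv2.inRange(b,(0,0,225),(180,60,255))
    k,l,st,ce=cv2.connectedComponentsWithStats(m);i=1+np.argmax(st[1:,4])
    ct=max(cv2.findContours((l==i).astype(np.uint8),0,2)[0],key=cv2.contourArea).reshape(-1,2)+[x0,y0]
    W=np.array([onz(c,*p,.079)[:2] for p in ct]).astype(np.float32)*1000
    r=cv2.minAreaRect(W);print(n,r)
quad(s,295,205,352,260,"scene");quad(d,208,225,252,265,"side")
S=lambda x,y:(270+(x+.5)/6-.5,175+(y+.5)/6-.5)
D=lambda x,y:(190+(x+.5)/6-.5,215+(y+.5)/6-.5)
a=[onz(s,*S(*p),.079)[:2] for p in((262,208),(468,283),(415,378),(200,302))]
b=[onz(d,*D(*p),.079)[:2] for p in((350,122),(275,268),(147,235),(222,88))]
for n,q in(("scene",a),("side",b)):
    q=np.array(q);e=(q[2]-q[1]+q[3]-q[0])/2;f=(q[1]-q[0]+q[2]-q[3])/2
    print(n,q.mean(0).round(4),np.linalg.norm(e),np.linalg.norm(f),np.arctan2(e[1],e[0]),np.arctan2(-f[0],f[1]))
def line(c,a,b,z):
    A=onz(c,*a,z);B=onz(c,*b,z);v=B-A;return np.linalg.norm(v),np.arctan2(v[1],v[0])
print(line(s,S(290,43),S(55,355),.035),line(d,D(732,203),D(215,62),.035))
print(line(s,S(290,43),S(668,168),.035),line(d,D(732,203),D(600,545),.035))
```

```text
scene ((601.5968017578125, 258.0592041015625), (112.58228302001953, 77.97400665283203), 84.04634094238281)
side ((598.1281127929688, 257.1668395996094), (109.93968963623047, 74.86774444580078), 83.70436096191406)
scene [0.6014 0.2597] 0.0788872094005219 0.10877211169302246 -0.10010167778532 -0.08455107559058826
side [0.5967 0.2575] 0.07371354396031461 0.1117110478135143 -0.08903886268804745 -0.08004022198182362
(np.float64(0.30861121771808797), np.float64(-0.11073582244136342)) (np.float64(0.31010374398454965), np.float64(-0.113104510516161))
(np.float64(0.2258852001997888), np.float64(1.4674684074246491)) (np.float64(0.24065224727392362), np.float64(1.4631515465094382))
```

Request:
drive_tool:
  plan:
    - [0,-0.1,0.4,0,0,0,-0.8]
    - [0,-0.2,1.3,0,0,0,-2.5]
    - [0,-0.5,2.9,0,0,0,-5.5]
    - [0,-0.8,4.9,0,0,0,-9.2]
    - [0,-1.3,7.3,0,0,0,-13.9]
    - [0,-1.7,10,0,0,0,-18.9]
    - [0,-2.2,12.9,0,0,0,-24.4]
    - [0,-2.7,16,0,0,0,-30.2]
    - [0,-3.3,19.1,0,0,0,-36.1]
    - [0,-3.8,22.2,0,0,0,-42]

```text
time_s: 14.48
tcp_pos: [0.4965, 0.05, 0.1688]
orientation: [-0.307, 0.952, 0.0, -0.0]
ft_force: [0.3, -0.0, -3.7]
opening: 0.0112
```

Request:
drive_tool:
  plan:
    - [0,-0.5,3.1,0,0,0,-5.9]
    - [0,-1.1,6.2,0,0,0,-11.8]
    - [0,-1.6,9.3,0,0,0,-17.6]
    - [0,-2.1,12.2,0,0,0,-23.1]
    - [0,-2.5,14.9,0,0,0,-28.1]
    - [0,-3,17.3,0,0,0,-32.8]
    - [0,-3.3,19.3,0,0,0,-36.5]
    - [0,-3.6,20.9,0,0,0,-39.5]
    - [0,-3.7,21.8,0,0,0,-41.2]
    - [0,-3.8,22.3,0,0,0,-42.1]

```text
time_s: 15.72
tcp_pos: [0.4587, 0.2723, 0.1687]
orientation: [0.054, 0.999, -0.0, -0.0]
ft_force: [0.5, 1.1, -4.8]
opening: 0.0112
```

Request:
drive_tool:
  plan:
    - [0,0,0,0,0,0,0]
    - [0,0,0,0,0,0,0]

```text
time_s: 15.98
tcp_pos: [0.4592, 0.2714, 0.1691]
orientation: [0.054, 0.999, -0.0, -0.0]
ft_force: [-0.0, 0.4, -3.3]
opening: 0.0108
```

Run:
```python
from h import *
o=arm.get_obs();print(o["time_s"],np.round(o["qpos"],3),np.round(o["tcp_pos"],4),np.round(o["orientation"],4))
c=cam("wrist");cv2.imwrite("pics/w6.png",c["pixels"][:,:,::-1])
c=cam("side");crop(c,190,180,340,310,"sd6.png",4.5)
c=cam("scene");crop(c,260,130,400,270,"sc6.png",4.2)
```

```text
15.975 [ 0.534  0.224 -0.311  1.037 -0.     0.641] [0.4592 0.2714 0.1691] [ 5.360e-02  9.986e-01 -2.000e-04 -1.000e-04]
```

View pics/w6.png

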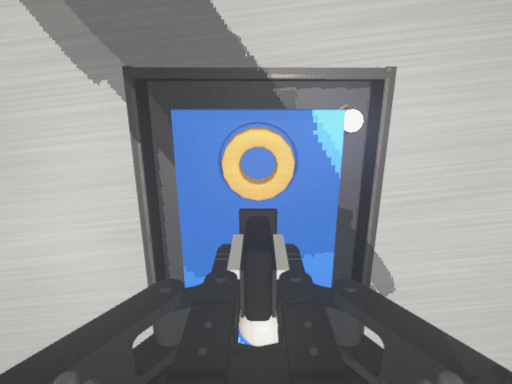

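View pics/sd6.png

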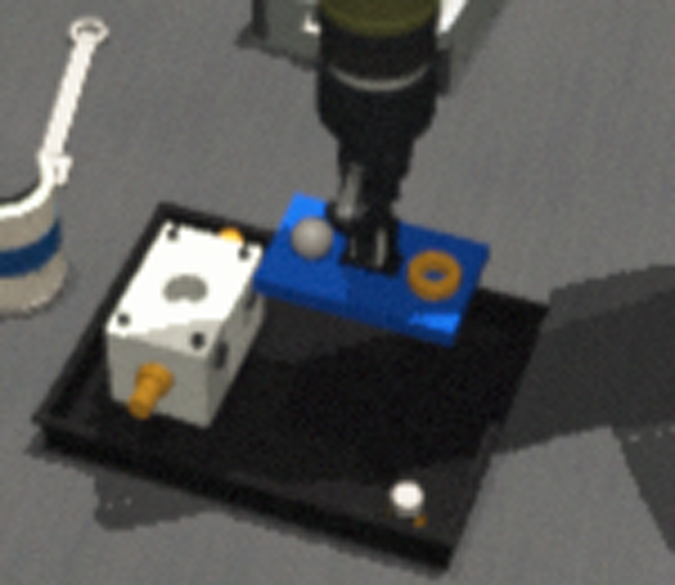

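View pics/sc6.png

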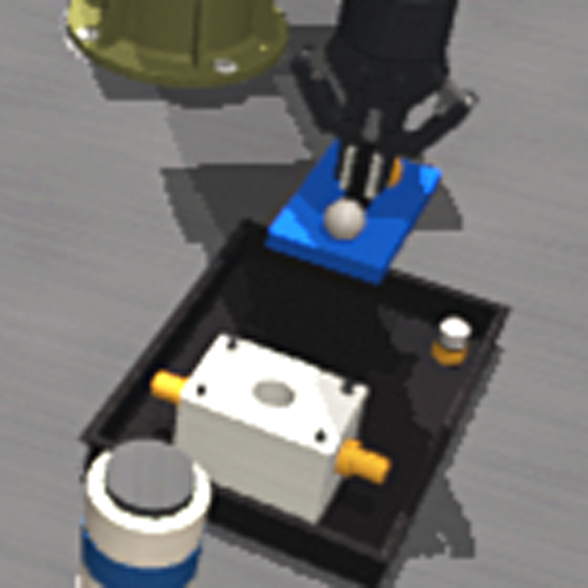

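The wrist view shows the near pan rim corners at (125,68) and (395,68), the ring in its pocket and the ball glimpsed at (258,330). Both fixed views show the ball seated. I'll check the pan pose with these corners.

Run:
```python
from h import *
c=cam("wrist")
A=onz(c,124,68,.035)[:2];B=onz(c,395.5,68,.035)[:2];v=B-A
yaw=np.arctan2(-v[0],v[1]);x=np.array([np.cos(yaw),np.sin(yaw)])
print(A,B,np.linalg.norm(v),yaw,"hold",(A+B)/2+.095*x,"bore",(A+B)/2+.235*x)
x=np.array([np.cos(-.107),np.sin(-.107)]);print((A+B)/2+.095*x)
o=arm.get_obs();q=o["orientation"];print(np.degrees(2*np.arctan2(q[1],q[0])))
# tray far edge corners: tray -x end top
for p in((173,110),(343.5,110)):print(onz(c,*p,.1691-.0244+.014))
print(R.from_quat(q).as_matrix()[:,2])
```

```text
[0.34996908 0.17082319] [0.37459398 0.39735689] 0.22786817028552506 -0.10827792463140114 hold [0.45672518 0.27382373] bore [0.59590529 0.25869442]
[0.45673822 0.27394443]
173.8335359178979
[0.38756142 0.23863494 0.1587    ]
[0.39644726 0.32045938 0.1587    ]
[ 9.06205027e-05 -3.71970361e-05 -9.99999995e-01]
```

Request:
drive_tool:
  plan:
    - [0,0,0,-0.3,0,0,0]
    - [0,-0.1,0.1,-0.9,0,0,0]
    - [0,-0.15,0.1,-1.8,0,0,0]
    - [0,-0.15,0.1,-2.9,0,0,0]
    - [0,-0.15,0.1,-4,0,0,0]
    - [0,-0.15,0.1,-5,0,0,0]
    - [0,-0.15,0.1,-5.8,0,0,0]
    - [0,-0.15,0.1,-6.3,0,0,0]
    - [0,-0.15,0.1,-6.6,0,0,0]
    - [0,-0.15,0.1,-6.6,0,0,0]

```text
time_s: 17.42
tcp_pos: [0.4579, 0.2728, 0.1033]
orientation: [0.054, 0.999, -0.0, -0.0]
ft_force: [0.3, -0.7, -3.7]
opening: 0.0112
```

Request:
drive_tool:
  plan:
    - [0,0,0,0,0,0,0]
    - [0,0,0,0,0,0,0]
    - [0,0,0,0,0,0,0]
    - [0,0,0,0,0,0,0]

```text
time_s: 17.92
tcp_pos: [0.4579, 0.2729, 0.1034]
orientation: [0.054, 0.999, 0.0, 0.0]
ft_force: [-0.3, -0.5, -3.3]
opening: 0.0112
```

Run:
```python
from h import *
o=arm.get_obs();print(o["time_s"],np.round(o["qvel"],3),np.round(o["tcp_pos"],4),np.round(o["orientation"],4))
c=cam("wrist");cv2.imwrite("pics/w7.png",c["pixels"][:,:,::-1])
A=onz(c,124,68,.035)[:2]
c=cam("side");crop(c,190,110,340,310,"sd7.png",3)
h=cv2.cvtColor(c["pixels"],cv2.COLOR_RGB2HSV);m=cv2.inRange(h,(105,150,60),(122,255,255));m[:225]=0;m[295:]=0;m[:,:235]=0;m[:,310:]=0
ct=max(cv2.findContours(m,0,2)[0],key=cv2.contourArea).reshape(-1,2)
ap=cv2.approxPolyDP(ct.reshape(-1,1,2),2.5,True).reshape(-1,2)
for p in ap:print(p,onz(c,*p,.0786+.014).round(4)[:2])
c=cam("scene");crop(c,120,130,400,270,"sc7.png",2.8)
```

```text
17.925 [ 0.    -0.    -0.001  0.    -0.001 -0.005] [0.4579 0.2729 0.1034] [5.360e-02 9.986e-01 0.000e+00 1.000e-04]
[256 237] [0.5233 0.2206]
[247 259] [0.5273 0.3173]
[289 271] [0.3923 0.3322]
[297 249] [0.3855 0.2393]
[279 244] [0.4449 0.2323]
[277 256] [0.4402 0.2829]
[267 254] [0.4722 0.2825]
[265 247] [0.4851 0.2556]
[259 253] [0.4974 0.2845]
[254 246] [0.5198 0.2599]
[263 239] [0.4994 0.2237]
```

View pics/w7.png

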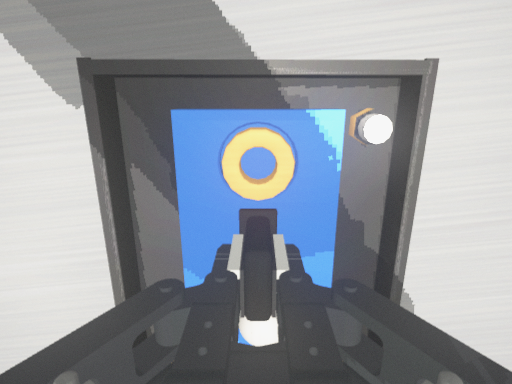

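View pics/sd7.png

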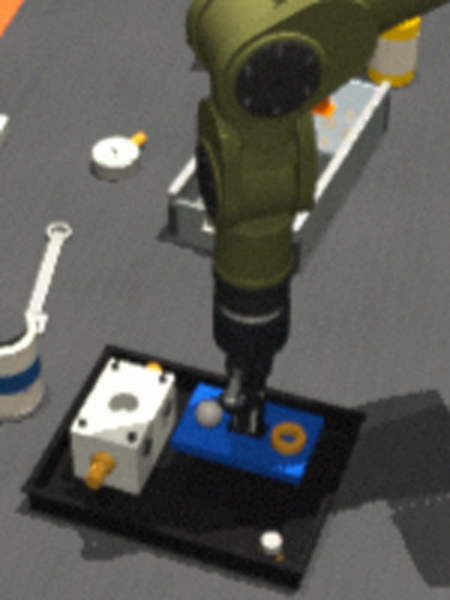

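View pics/sc7.png

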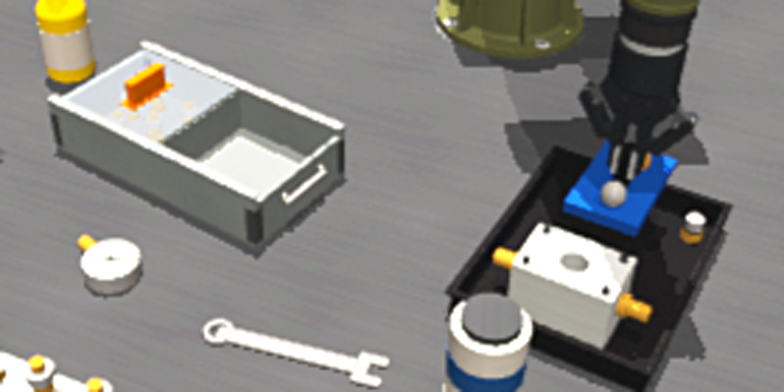

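All checks agree: the tray is centred between the pan walls (column 258 for both), the ball and ring are seated, the cover is open, and the arm is still.

Run:
```python
from plant import arm
print(arm.sign_off()); o=arm.get_obs();print(o["time_s"],o["tcp_pos"],o["opening"])
```

```text
the job is handed in; nothing more can be done
None
the job is handed in; nothing more can be done
```

The job is handed in, and no verdict was reported. The cover is fully open, and the arm is holding the blue tray level and steady over the open part of the pan.

- **Cover:** I gripped the orange tab and slid it about 162 mm, until it stopped and further push only raised the force to about 25 N. The last pictures show it still open over the couplers.
- **Tray:** I gripped it by the handle at 60 N, lifted it straight up, carried it level with gentle ramps, turned its ball end to the block and lowered it. It did not shift in the grip.
- **Final position:** The TCP is at (0.458, 0.273, 0.103). That puts the tray's underside at about 79 mm, level with the block's top, and its centre within about 3 mm of my estimates of the hold spot. Its yaw matches the pan's to well under 1°, with about 30 mm clear to the block.
- **Last look:** The ball and seat ring are in their pockets, and nothing touches the pan or block. The plug, gauge, spanner, filter and bottle look undisturbed. The screwdriver was not in the last crops, but the arm never went near it. The job took about 18 s.
- **Disagreements:** The cameras differed by up to about 5 mm on the block centre and about 3 mm on the hold spot, so I used a value between them. My picks of the pan's two left corners in the fixed views were off by up to 20 mm. I left them out and used the right corners, the block top and the wrist view instead.

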